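# Unlock the pine tool chest and put the battery pack away

### The job

Put the drill's battery pack away in the locked tool chest: draw the red-knobbed lock bolt fully out of the staple, swing the hasp by its yellow pull outward and up until it points well above level, and only then raise the lid by its black handle until it stands about upright. Set the pack down gently, upright, on the floor of the large empty compartment, let go, and leave the bolt drawn, the hasp swung up and the lid standing open. Do not disturb the glue bottle, hammer or wood blocks.

Things in the scene. Friction and masses are not known exactly. Their poses are not given: they have to be found in the camera images.
- chest: Tool chest of pale pine with a brown lid, fixed to the bench, 150 mm deep (its x) by 340 mm wide (its y), walls 100 mm high and 12 mm thick, lid 14 mm thick on top. Origin: centre of its underside on the bench. Its -x side is the front, which roughly faces the robot and carries lock bolt (right, -y), hasp and lid handle (left, +y).
- chest_bay (a point): Middle of the floor of the large empty compartment, 12 mm above the bench. The compartment is 126 mm (chest x) by 218 mm (chest y) and 88 mm deep; a thin partition on its +y side cuts off a narrow compartment that holds three chisels.
- bolt_knob (a point): Centre of the grip part of the red knob of the lock bolt: an upright post 18 mm across and 45 mm tall, 50 mm in front of the chest's front; this point lies 12 mm below the knob's top, 90 mm above the bench. Its 12 mm wide steel arm joins the bolt behind it, 27 mm lower. It slides with the bolt.
- bolt (a joint): Lock bolt: a 7 mm steel rod along the chest's y that passes through the staple in front of the hasp. 0 = fully home (starts between 0 and 0.010 m); grows as the knob is moved along the chest's -y, away from the hasp; 0.06 m = fully out, at its stop. It clears the hasp beyond 0.05. Slides against about 2.5 N of friction and stays where it is left. The hasp cannot swing until it is out.
- hasp_pull (a point): Middle of the yellow pull of the hasp: a round sleeve 14 mm thick and 50 mm long along the chest's y that turns freely on the cross bar of a U of steel wire standing out of the hasp, with 39 mm of free space between sleeve and hasp and 54 mm between the two legs. This point lies 50 mm in front of the hasp hinge axis and 10 mm below it, 97 mm above the bench, while closed. It turns with the hasp; because the sleeve rolls, fingers holding it from above need not tilt.
- hasp_hinge (a point): Middle of the hasp's hinge axis on the front edge of the lid, 107 mm above the bench while the lid is shut; the axis runs along the chest's y.
- hasp (a joint): Steel hasp, 66 mm wide and 78 mm long, hinged on the lid's front edge and hanging down over a staple on the chest front. 0 = hanging shut; grows as its pull swings forward (away from the chest front) and up and then back over the lid: 1.57 = level, pointing forward; 2.4 = stop. About 0.08 N m of hinge friction holds it where it is left. While it hangs over the staple the lid rises by at most 0.1 rad.
- lid_handle (a point): Middle of the lid's handle: a round black sleeve 16 mm thick and 86 mm long along the chest's y that turns freely on a steel bar, with 38 mm of free space between it and the lid's front edge, 107 mm above the bench while shut. Because the sleeve rolls, fingers holding it from above need not tilt as the lid turns.
- lid_hinge (a point): Point of the lid's hinge axis straight behind the handle's middle, at the chest's back top edge, 100 mm above the bench; the axis runs along the chest's y. With the lid shut the handle's middle lies 200 mm in front of this axis and 7 mm above it.
- lid (a joint): Lid angle: 0 = shut, 1.57 = upright, 1.75 = stop; opens upward, front edge first. Its stiff hinge (0.7 N m of friction) holds it where it is left; lifting takes about 6 N at the handle.
- pack: Drill battery pack, black with a red band and a grey grip on top, about 0.5 kg. Base 70 mm (its x) by 115 mm (its y) by 36 mm high; on it the grip, 44 mm (x) by 80 mm (y) by 36 mm, so 72 mm high in all. Origin: centre of its underside. It starts upright on the bench to the left of the chest.
- glue: White glue bottle with a blue cap and yellow label, 60 mm across, 170 mm tall, standing near the pack (the two swap places); leave it alone. Origin: centre of its foot.
- hammer: Hammer lying behind the chest, 300 mm long; leave it alone. Origin near its middle.
- offcut: Pale pine offcut, 140 x 60 x 28 mm, lying at the left; leave it alone. Origin: centre of its underside.
- ash_block: Brown wood block, 100 x 70 x 40 mm, lying at the right of the chest; leave it alone. Origin: centre of its underside.
Mind the look-alikes: they are no part of the job. What is shaped like the pack but orange is not meant.

How it is judged:
By the outcome, as a careful person would: the job done as asked, in the order asked, and still so for the second after the job is handed in, with the robot touching nothing.
It also fails if it takes over 67 s, if anything falls off the work surface, if the arm or the gripper's body presses on something with over 40 N, if the wrist force passes 120 N, or if a joint passes its speed limit or range.

### The arm

A 6-joint arm with a two-finger parallel gripper is mounted at the origin on the work surface. World frame = base frame: x ahead of the robot, y to its left, z up, the work surface at z = 0. Lengths are in m, angles in rad, forces in N, time in s.
With the tool pointing down it reaches from about 0.35 to 0.875 m from the base axis. Payload 4.2 kg.
Tool frame: the origin (TCP) lies at the very end of the fingers, on their centre line; the grasp point (between the pads) lies 19 mm behind it; z points along the fingers, y is the direction in which the jaws open and shut (so a half turn about z gives the same grasp; the last joint's range is limited). The gripper opens to 85 mm and grips with 20 to 120 N. Pads are 22 mm wide; open, the fingers measure 114 mm over their backs; the gripper's body (76 mm by 85 mm) begins 54 mm behind the grasp point. The pads swing forward as they close: fully open they stand 13 mm farther back than shut.
Start: joints at [1.367, 0.385, 0.008, 0, -1.194, -0.259], TCP at [0.279, 0.559, 0.231] pointing down, gripper open.
Joint ranges: [-3.14, 3.14], [-1.21, 2.06], [-1.07, 1.41], [-3.16, 2.05], [-2.99, -0.16], [-3.1, 3.1]. Speed limits (rad/s): [2.79, 2.79, 3.14, 3.14, 3.14, 3.14].

### API

Orientations are given as a unit quaternion [w, x, y, z].
In Python, from rig import * gives the robot as it stands.
- The arm moves only by the shell command python3 -m crank 'ROWS' [FORCE]. ROWS is JSON, a list of rows, each a list of 7 numbers: the shift along the world's x, y, z in m, then the turn, a rotation vector about the world's x, y, z in degrees, then the gripper's target within -1 to 1 (fully open at 1, half-way at 0, shut at -1). In form: [[x, y, z, wx, wy, wz, gripper], ...]. A call has 1 to 12 rows; each row shifts and turns the commanded pose from where the row before left it; what a row does not reach is not made up. A row lasts 1/10 s, in which the tool goes at most 50 mm and 8.59 degrees, less where a joint would pass 70% of its speed; a pose out of reach is approached as far as the arm can. A call is refused whole if a number of a shift passes 0.05 or a number of a turn 8.59, either way. A call with a gripper value outside its range is refused whole. The fingers move at their own pace and stop on an object; FORCE is the grip in N (left out, the last holds). Time passes only in rows, so rows that do not move let the fingers close. It gives the time, the measured TCP pose, the force and the opening at its end, in the units of the state.
- get_obs(): the state, without advancing time (a new reading comes with each control period).
- camera(name): name is "scene" or "top" or "wrist"; returns (picture, depth): 400x640x3 uint8, blue, green, red; 400x640 float32, m along the optical axis (not along the pixel's ray), 0 where there is no reading.
- get_calibration(name): a dict with "fx", "fy", "cx", "cy" (pixels), "pose" (4x4, takes a point from camera to world coordinates). Camera axes: x right, y up, looking along -z (the intrinsics and any distortion apply to the point x, -y, -z); pixel columns grow to the right and rows downward; lengths in m; the calibration is good to about 2 mm. A picture is of the moment at which its call begins: read the wrist's pose just before it. get_calibration takes no time and is no camera call; for the wrist camera it gives the pose at the moment of the call.
- hand_in(): hands the job in, once; it reports no verdict.
The state is a dict: "time": time; "joint_positions": joint angles; "joint_vel": joint speeds; "joint_efforts": joint torques, N m; "tcp_pos": TCP position; "orientation": TCP orientation; "contact_force": force on the tool from outside, world axes, zero at the start; "moment": the same for the moment, N m; "opening": finger opening in m.
Only numpy, scipy, OpenCV 4.12 (cv2) and the standard library are available. Lean on these libraries where they do the work, as an engineer would, in place of code of your own. Each camera call takes 0.05 s, during which the arm holds its last target. There are 200 camera calls.

## Working session

There is one attempt and no reset: what is moved stays moved. The work goes in short steps, Python scripts to look and compute and a shell command to move; the robot and the scene stay as the last step left them, time stands still between calls to the robot, and variables do not carry over. Pictures are saved under pics/ and viewed, about 8 in all and at most 12, crops included, and the job is handed in when it is done.

```bash
ls; mkdir -p pics; cat > h.py <<'E'
from rig import *
import numpy as np, cv2
def snap(n,f=None):
    c=get_calibration(n); im,d=camera(n)
    if f: cv2.imwrite('pics/'+f,im)
    return im,d,c
def pts(d,c,dist=True):
    v,u=np.indices(d.shape); 
    P=np.stack([(u-c['cx'])/c['fx']*d,-(v-c['cy'])/c['fy']*d,-d],-1)
    M=np.array(c['pose']); W=P@M[:3,:3].T+M[:3,3]; W[d==0]=np.nan
    return W
def ray(c,u,v,z):
    M=np.array(c['pose']); r=M[:3,:3]@np.array([(u-c['cx'])/c['fx'],-(v-c['cy'])/c['fy'],-1]); o=M[:3,3]
    return o+r*(z-o[2])/r[2]
E
python3 - <<'E'
from h import *
a,d,c=snap('top','top.png'); b,d2,c2=snap('scene','scene.png')
print(c,c2); print(get_obs())
np.savez('first.npz',d=d,d2=d2)
E
```

```text
pics
{'fx': 394.3529617336739, 'fy': 394.3529617336739, 'cx': 320.35293438109585, 'cy': 200.4931998061094, 'pose': array([[ 0.0027725 ,  0.98850792, -0.15114366,  0.33671674],
       [-0.99997974,  0.00360669,  0.00524527,  0.08907108],
       [ 0.00573011,  0.15112605,  0.98849789,  1.48358   ],
       [ 0.        ,  0.        ,  0.        ,  1.        ]])} {'fx': 516.5265249511384, 'fy': 516.5265249511384, 'cx': 314.012518507454, 'cy': 207.46196131896045, 'pose': array([[ 0.83963131, -0.47022587,  0.27185821,  1.05898841],
       [ 0.54315275,  0.72880786, -0.41692229, -0.68786647],
       [-0.00208476,  0.49772154,  0.86733438,  1.67814605],
       [ 0.        ,  0.        ,  0.        ,  1.        ]])}
{'time': 0.1, 'joint_positions': array([ 1.36657518e+00,  3.85495866e-01,  6.71745368e-03, -3.95114971e-04,
       -1.19400221e+00, -2.58616242e-01]), 'joint_vel': array([ 0.00039301, -0.00228222,  0.00265146,  0.00141908,  0.00149111,
        0.00051562]), 'joint_efforts': array([ 2.67868722e-05, -3.93315196e+01,  1.88930297e+01,  4.19799462e+00,
       -2.57643092e-03,  1.34800229e-05]), 'tcp_pos': array([0.27880532, 0.55876911, 0.23030948]), 'orientation': array([ 9.96771893e-04,  9.73324773e-01, -2.29429439e-01, -1.56577915e-04]), 'contact_force': array([-0.08621746, -0.35635866,  0.23869936]), 'moment': array([ 0.01716107, -0.02420287,  0.00853571]), 'opening': 0.08522275561978038}
```

View pics/top.png

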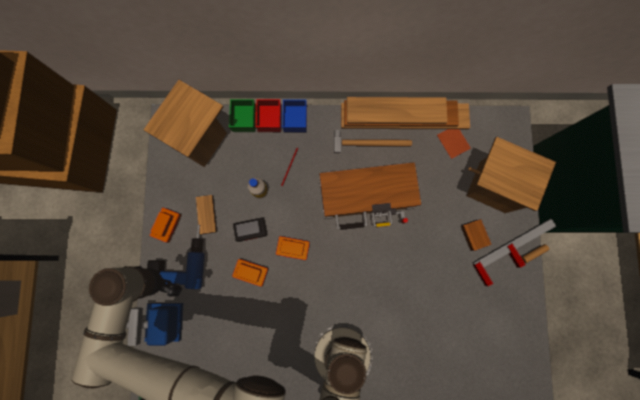

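View pics/scene.png

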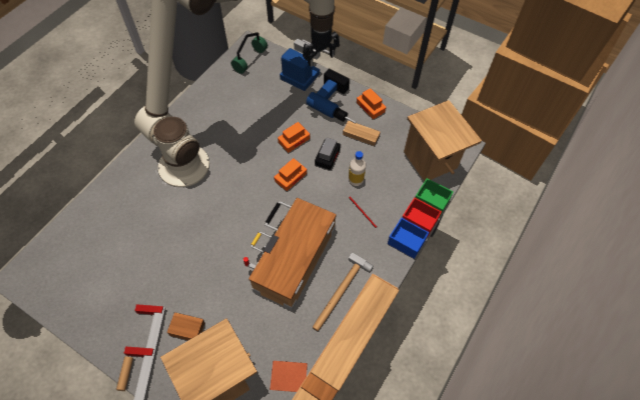

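The top view shows the chest at about (370,190), with the black handle at (350,221), the yellow pull at (382,222) and the red knob at (404,220). The black and grey pack is at (249,229). The orange look-alikes at (292,247), (250,271) and (165,225) are not meant, since the pack is black with a grey grip. The glue bottle is at (257,187). Next I measure these and enlarge a crop to confirm.

```bash
cat > m.py <<'E'
from h import *
z=np.load('first.npz')
def comp(m,W,box,name):
    u0,u1,v0,v1=box; k=np.zeros_like(m); k[v0:v1,u0:u1]=m[v0:v1,u0:u1]
    v,u=np.nonzero(k); w=W[k>0]
    print(name,len(u),'px',u.mean().round(1),v.mean().round(1),'med',np.nanmedian(w,0).round(4),'z max',np.nanpercentile(w[:,2],95).round(3))
    return u,v
for n,f,dk in (('top','top',"d"),('scene','scene','d2')):
    im=cv2.imread(f'pics/{f}.png'); c=get_calibration(n); W=pts(z[dk],c); h=cv2.cvtColor(im,cv2.COLOR_BGR2HSV)
    H,S,V=[h[...,i].astype(int) for i in range(3)]
    red=((H<6)|(H>172))&(S>150)&(V>70); yel=(abs(H-25)<6)&(S>150)&(V>90); blk=(V<60)&(W[...,2]>0.02)
    B={'top':[(395,412,210,226),(368,395,212,230),(330,368,210,230),(228,270,215,243)],
       'scene':[(238,254,252,268),(246,268,228,250),(262,285,200,226),(312,344,135,170)]}[n]
    comp(red,W,B[0],'knob'); comp(yel,W,B[1],'pull'); comp(blk,W,B[2],'handle'); u,v=comp(blk,W,B[3],'pack')
    Z=W[...,2]
    u0,u1,v0,v1=B[3]; k=(Z[v0:v1,u0:u1]>0.055)
    vv,uu=np.nonzero(k); P=W[v0:v1,u0:u1][k]; print('grip top',len(P),P.mean(0).round(4), cv2.minAreaRect((P[:,:2]*1000).astype(np.float32)))
    k=(Z[v0:v1,u0:u1]>0.02);P=W[v0:v1,u0:u1][k]; print('pack all',P.mean(0).round(4), cv2.minAreaRect((P[:,:2]*1000).astype(np.float32)))
    if n=='top':
        k=np.zeros(Z.shape,bool); k[155:222,310:430]=(Z[155:222,310:430]>0.1)&(S[155:222,310:430]>90)&(H[155:222,310:430]<20)
        k=cv2.morphologyEx(k.astype(np.uint8),cv2.MORPH_OPEN,np.ones((5,5)))>0
        P=W[k]; print('lid',P.mean(0).round(4),cv2.minAreaRect((P[:,:2]*1000).astype(np.float32)))
        cv2.imwrite('pics/crop.png',np.hstack([cv2.resize(im[160:260,225:425],None,fx=4,fy=4,interpolation=2)]))
        for q in [(350,222),(382,222),(404,220)]: print(q,W[q[1],q[0]])
E
python3 m.py
```

```text
knob 22 px 404.7 220.0 med [ 0.4797 -0.2165  0.0989] z max 0.103
pull 50 px 382.4 224.1 med [ 0.465  -0.1358  0.1026] z max 0.107
handle 113 px 351.8 225.2 med [ 0.457  -0.0286  0.113 ] z max 0.118
pack 328 px 251.3 230.0 med [0.4412 0.3272 0.036 ] z max 0.054
grip top 282 [0.4508 0.3415 0.0713] ((451.31707763671875, 342.0213623046875), (43.62630081176758, 79.62651062011719), 11.975505828857422)
pack all [0.4489 0.3387 0.0522] ((450.94940185546875, 343.08807373046875), (70.88308715820312, 116.29114532470703), 12.089643478393555)
lid [ 0.59   -0.0913  0.1137] ((590.84326171875, -93.12705993652344), (158.79461669921875, 344.1686706542969), 6.8780388832092285)
(350, 222) [ 0.48198552 -0.03111838 -0.00174203]
(382, 222) [ 0.4823486  -0.1521356  -0.00133102]
(404, 220) [ 0.47958413 -0.2131432   0.10157332]
knob 31 px 245.8 260.6 med [ 0.4826 -0.2223  0.0995] z max 0.107
pull 42 px 255.8 238.6 med [ 0.4653 -0.1389  0.103 ] z max 0.109
handle 78 px 272.7 212.5 med [ 0.4596 -0.0303  0.115 ] z max 0.121
pack 282 px 327.8 157.2 med [0.4732 0.305  0.0372] z max 0.065
grip top 233 [0.4563 0.3366 0.0709] ((454.8168029785156, 339.4471130371094), (45.47789001464844, 85.34712982177734), 13.967586517333984)
pack all [0.4617 0.3282 0.0524] ((454.6339416503906, 339.7438049316406), (71.52777099609375, 120.60977935791016), 10.75141429901123)
```

View pics/crop.png

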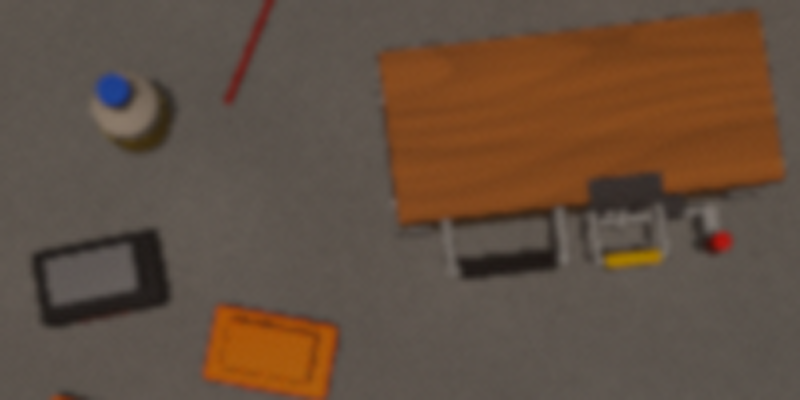

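The crop confirms the black pack with its grey grip at crop (100,277). Beside it are the handle (510,265), the yellow pull (633,258) and the red knob (720,241). The pack measures 71x116 mm at about 12°, and the chest yaw is about 6.9°. The knob is near (0.480,-0.218,0.10), so I move above it.

```bash
python3 -m crank '[[0.01,-0.039,-0.002,0,0,-7.35,0],[0.01,-0.039,-0.002,0,0,-7.35,0],[0.01,-0.039,-0.002,0,0,-7.35,0],[0.01,-0.039,-0.002,0,0,-7.35,0],[0.01,-0.039,-0.002,0,0,-7.35,0],[0.01,-0.039,-0.002,0,0,-7.35,0],[0.01,-0.039,-0.002,0,0,-7.35,0],[0.01,-0.039,-0.002,0,0,-7.35,0],[0.01,-0.039,-0.002,0,0,-7.35,0],[0.01,-0.039,-0.002,0,0,-7.35,0],[0.01,-0.039,-0.002,0,0,-7.35,0],[0.01,-0.039,-0.002,0,0,-7.35,0]]' 30
python3 -m crank '[[0.01,-0.039,-0.002,0,0,-7.35,0],[0.01,-0.039,-0.002,0,0,-7.35,0],[0.01,-0.039,-0.002,0,0,-7.35,0],[0.01,-0.039,-0.002,0,0,-7.35,0],[0.01,-0.039,-0.002,0,0,-7.35,0],[0.01,-0.039,-0.002,0,0,-7.35,0],[0.01,-0.039,-0.002,0,0,-7.35,0],[0.01,-0.039,-0.002,0,0,-7.35,0],[0,0,0,0,0,0,0],[0,0,0,0,0,0,0]]'
cat >> h.py <<'E'
from scipy.spatial.transform import Rotation as R
def tool():
    o=get_obs(); q=o['orientation']; r=R.from_quat([q[1],q[2],q[3],q[0]]).as_matrix()
    print('t',round(o['time'],2),'tcp',o['tcp_pos'].round(4),'jaw deg',np.degrees(np.arctan2(r[1,1],r[0,1])).round(1),'z',r[:,2].round(3),'F',o['contact_force'].round(1),'open',round(o['opening'],4),'q',o['joint_positions'].round(2))
    return o
def hsv(im):
    h=cv2.cvtColor(im,cv2.COLOR_BGR2HSV); return [h[...,i].astype(int) for i in range(3)]
E
python3 - <<'E'
from h import *
tool(); im,d,c=snap('wrist','w1.png'); W=pts(d,c); H,S,V=hsv(im)
for n,k in (('red',((H<6)|(H>172))&(S>150)&(V>60)&(W[...,2]>0.06)),('yel',(abs(H-25)<6)&(S>150)&(V>90)&(W[...,2]>0.06))):
    v,u=np.nonzero(k); P=W[k]
    if len(u): print(n,len(u),u.mean(),v.mean(),np.nanmedian(P,0).round(4),np.nanmin(P,0).round(4),np.nanmax(P,0).round(4))
E
```

```text
time: 1.3
tcp_pos: [0.3988, 0.0896, 0.2072]
orientation: [0.0, -0.537, 0.843, 0.0]
contact_force: [0.9, 1.1, 0.1]
opening: 0.0425
time: 2.3
tcp_pos: [0.4784, -0.2215, 0.1904]
orientation: [-0.001, -0.056, 0.998, 0.0]
contact_force: [-0.0, -0.3, 0.5]
opening: 0.043
t 2.3 tcp [ 0.4784 -0.2215  0.1904] jaw deg 96.4 z [-0.002  0.001 -1.   ] F [-0.  -0.3  0.5] open 0.043 q [-0.13  0.26 -0.29 -0.   -1.03 -1.33]
red 743 320.0457604306864 204.4279946164199 [ 0.4753 -0.2205  0.103 ] [ 0.4706 -0.2286  0.0652] [ 0.4876 -0.2118  0.1058]
yel 1388 439.61815561959656 200.9963976945245 [ 0.4627 -0.1412  0.105 ] [ 0.4548 -0.166   0.0988] [ 0.4725 -0.1129  0.108 ]
```

View pics/w1.png

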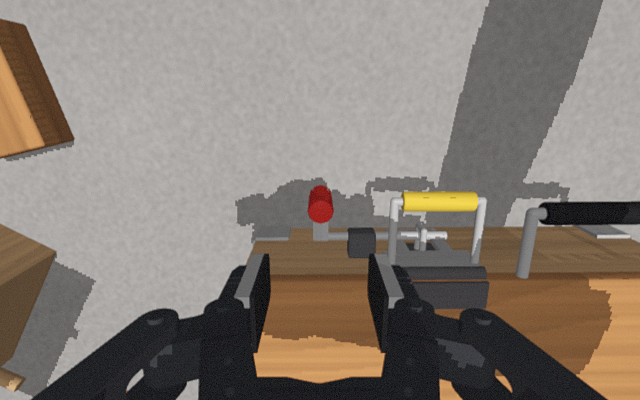

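The wrist view has the knob at (320,204) centred between the fingers, the yellow pull at (440,201) and the handle at (590,213). The fix agrees with the top view, at about (0.479,-0.220). I descend, grip and draw.

```bash
python3 -m crank '[[0.001,0.001,-0.03,0,0,0,0],[0,0,-0.03,0,0,0,0],[0,0,-0.03,0,0,0,0],[0,0,-0.02,0,0,0,0],[0,0,-0.008,0,0,0,0],[0,0,0,0,0,0,-1],[0,0,0,0,0,0,-1],[0,0,0,0,0,0,-1],[0,0,0,0,0,0,-1],[0,0,0,0,0,0,-1]]' 30
python3 - <<'E'
from h import *
tool()
E
```

```text
time: 3.35
tcp_pos: [0.4807, -0.2196, 0.0743]
orientation: [0.001, -0.057, 0.998, -0.0]
contact_force: [0.9, 2.7, 1.8]
opening: 0.0171
t 3.35 tcp [ 0.4807 -0.2196  0.0743] jaw deg 96.5 z [ 0.002 -0.    -1.   ] F [0.9 2.7 1.8] open 0.0171 q [-0.12  0.39 -0.43 -0.   -0.74 -1.34]
```

```bash
python3 -m crank '[[0.001,-0.0079,0,0,0,0,-1],[0.001,-0.0079,0,0,0,0,-1],[0.001,-0.0079,0,0,0,0,-1],[0.001,-0.0079,0,0,0,0,-1],[0.001,-0.0079,0,0,0,0,-1],[0.001,-0.0079,0,0,0,0,-1],[0.0005,-0.004,0,0,0,0,-1],[0,0,0,0,0,0,-1]]'
python3 -m crank '[[0.0005,-0.004,0,0,0,0,-1],[0,-0.002,0,0,0,0,-1],[0,0,0,0,0,0,-1]]'
```

```text
time: 4.15
tcp_pos: [0.4871, -0.2731, 0.0742]
orientation: [0.001, -0.056, 0.998, -0.001]
contact_force: [-0.3, -1.0, 5.3]
opening: 0.0171
time: 4.45
tcp_pos: [0.4871, -0.2742, 0.074]
orientation: [0.0, -0.056, 0.998, 0.002]
contact_force: [-0.4, 21.2, 11.8]
opening: 0.0173
```

The bolt drew 55 mm and then met its stop at 21 N. I release, rise and turn the jaws to the chest's x axis over the hasp pull.

```bash
python3 -m crank '[[0,0.001,0,0,0,0,0],[0,0,0,0,0,0,0],[0,0,0,0,0,0,0],[0,0,0,0,0,0,0],[0,0,0.03,0,0,0,0],[0,0,0.04,0,0,0,0],[0,0,0.04,0,0,0,-0.3]]' 20
python3 -m crank '[[-0.002,0.012,0,0,0,8.2,-0.3],[-0.002,0.012,0,0,0,8.2,-0.3],[-0.002,0.012,0,0,0,8.2,-0.3],[-0.002,0.012,0,0,0,8.2,-0.3],[-0.002,0.012,0,0,0,8.2,-0.3],[-0.002,0.012,0,0,0,8.2,-0.3],[-0.002,0.012,0,0,0,8.2,-0.3],[-0.002,0.012,0,0,0,8.2,-0.3],[-0.002,0.012,0,0,0,8.2,-0.3],[-0.002,0.012,0,0,0,8.2,-0.3],[-0.002,0.012,0,0,0,8.2,-0.3],[0,0,0,0,0,0,-0.3]]'
python3 - <<'E'
from h import *
tool(); im,d,c=snap('wrist','w2.png'); W=pts(d,c); H,S,V=hsv(im)
for n,k in (('red',((H<6)|(H>172))&(S>150)&(V>60)&(W[...,2]>0.06)),('yel',(abs(H-25)<6)&(S>150)&(V>90)&(W[...,2]>0.06)),('blk',(V<50)&(W[...,2]>0.095)&(W[...,2]<0.125)&(W[...,1]>-0.1)&(W[...,0]<0.5))):
    v,u=np.nonzero(k); P=W[k]
    if len(u): print(n,len(u),u.mean(),v.mean(),np.nanmedian(P,0).round(4),np.nanmin(P,0).round(4),np.nanmax(P,0).round(4))
E
```

```text
time: 5.15
tcp_pos: [0.4863, -0.2766, 0.1839]
orientation: [-0.001, -0.056, 0.998, 0.0]
contact_force: [0.3, -0.2, -0.7]
opening: 0.0306
time: 6.35
tcp_pos: [0.4646, -0.1438, 0.1832]
orientation: [0.0, 0.747, -0.664, -0.0]
contact_force: [0.4, -0.6, 0.0]
opening: 0.0299
t 6.35 tcp [ 0.4646 -0.1438  0.1832] jaw deg -173.3 z [-0. -0. -1.] F [ 0.4 -0.6  0. ] open 0.0299 q [ 0.03  0.19 -0.39 -0.   -0.98  0.08]
red 358 307.6033519553073 6.9804469273743015 [ 0.4848 -0.266   0.087 ] [ 0.478  -0.2721  0.0627] [ 0.4927 -0.2648  0.1042]
yel 1362 316.83920704845815 213.87738619676946 [ 0.4646 -0.1427  0.105 ] [ 0.4557 -0.166   0.0996] [ 0.4736 -0.1156  0.1079]
blk 1409 309.2292405961675 345.31866572036904 [ 0.4589 -0.0483  0.1158] [ 0.4479 -0.0748  0.1067] [ 0.4696 -0.0137  0.1187]
```

View pics/w2.png

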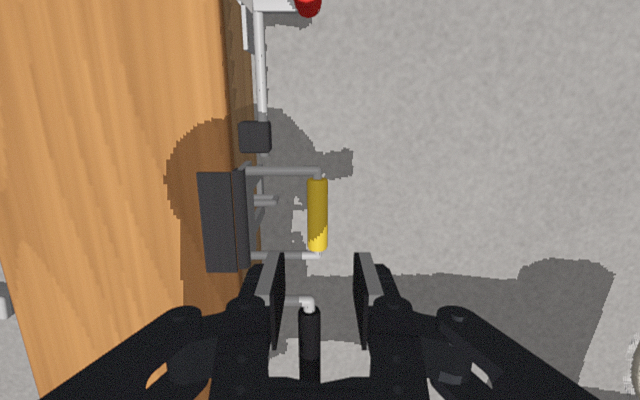

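The wrist view shows the bolt drawn (knob at (308,7)) and the yellow pull at (317,214) between the legs, which puts it at about (0.4645,-0.141). I descend and grip.

```bash
python3 -m crank '[[0,0.003,-0.03,0,0,0,-0.3],[0,0,-0.03,0,0,0,-0.3],[0,0,-0.03,0,0,0,-0.3],[0,0,-0.012,0,0,0,-0.3],[0,0,0,0,0,0,-1],[0,0,0,0,0,0,-1],[0,0,0,0,0,0,-1],[0,0,0,0,0,0,-1]]' 25
python3 - <<'E'
from h import *
tool()
t=np.linspace(0,2.25,13); p=np.c_[50*np.cos(t)+10*np.sin(t),50*np.sin(t)-10*np.cos(t)]; dp=np.diff(p,axis=0)
for f,u in dp: print([round(-.993*f/1000,4),round(-.12*f/1000,4),round(u/1000,4)])
E
```

```text
time: 7.2
tcp_pos: [0.4651, -0.1416, 0.082]
orientation: [-0.0, 0.747, -0.665, 0.0]
contact_force: [-1.0, -1.7, -2.5]
opening: 0.0135
t 7.2 tcp [ 0.4651 -0.1416  0.082 ] jaw deg -173.4 z [ 0.001 -0.    -1.   ] F [-1.  -1.7 -2.5] open 0.0135 q [ 0.04  0.32 -0.52  0.   -0.72  0.08]
[np.float64(-0.001), np.float64(-0.0001), np.float64(0.0095)]
[np.float64(0.0008), np.float64(0.0001), np.float64(0.0095)]
[np.float64(0.0025), np.float64(0.0003), np.float64(0.0092)]
[np.float64(0.0042), np.float64(0.0005), np.float64(0.0086)]
[np.float64(0.0057), np.float64(0.0007), np.float64(0.0076)]
[np.float64(0.007), np.float64(0.0008), np.float64(0.0064)]
[np.float64(0.0081), np.float64(0.001), np.float64(0.005)]
[np.float64(0.0089), np.float64(0.0011), np.float64(0.0034)]
[np.float64(0.0093), np.float64(0.0011), np.float64(0.0017)]
[np.float64(0.0095), np.float64(0.0011), np.float64(-0.0001)]
[np.float64(0.0093), np.float64(0.0011), np.float64(-0.0019)]
[np.float64(0.0088), np.float64(0.0011), np.float64(-0.0036)]
```

```bash
python3 -m crank '[[-0.001,0,0.0095,0,0,0,-1],[0.0008,0,0.0095,0,0,0,-1],[0.0025,0.0003,0.0092,0,0,0,-1],[0.0042,0.0005,0.0086,0,0,0,-1],[0.0057,0.0007,0.0076,0,0,0,-1],[0.007,0.0008,0.0064,0,0,0,-1],[0,0,0,0,0,0,-1]]' 25
python3 -m crank '[[0.0081,0.001,0.005,0,0,0,-1],[0.0089,0.0011,0.0034,0,0,0,-1],[0.0093,0.0011,0.0017,0,0,0,-1],[0.0095,0.0011,0,0,0,0,-1],[0.0093,0.0011,-0.0019,0,0,0,-1],[0.0088,0.0011,-0.0036,0,0,0,-1],[0,0,0,0,0,0,-1]]'
```

```text
time: 7.9
tcp_pos: [0.4862, -0.139, 0.1339]
orientation: [-0.001, 0.747, -0.664, 0.002]
contact_force: [3.1, -4.0, -2.0]
opening: 0.0132
time: 8.6
tcp_pos: [0.5396, -0.1325, 0.1365]
orientation: [-0.0, 0.747, -0.665, 0.001]
contact_force: [1.6, -4.9, -1.3]
opening: 0.0132
```

The hasp followed the arc with low forces. I let go, rise and move over the lid handle at about (0.457,-0.03).

```bash
python3 -m crank '[[0,0,0,0,0,0,-0.3],[0,0,0,0,0,0,-0.3],[0,0,0,0,0,0,-0.3],[0,0,0.02,0,0,0,-0.3],[0,0,0.03,0,0,0,-0.3],[0,0,0.03,0,0,0,-0.3],[-0.02,0.025,0,0,0,0,-0.3],[-0.02,0.025,0,0,0,0,-0.3],[-0.02,0.025,0,0,0,0,-0.3],[-0.0225,0.0275,0,0,0,0,-0.3],[0,0,0,0,0,0,-0.3],[0,0,0,0,0,0,-0.3]]' 25
python3 - <<'E'
from h import *
tool(); im,d,c=snap('wrist','w3.png'); W=pts(d,c); H,S,V=hsv(im)
for n,k in (('yel',(abs(H-25)<6)&(S>150)&(V>90)&(W[...,2]>0.06)),('blk',(V<50)&(W[...,2]>0.095)&(W[...,2]<0.125)&(W[...,1]>-0.09)&(W[...,0]<0.48))):
    v,u=np.nonzero(k); P=W[k]
    if len(u): print(n,len(u),u.mean(),v.mean(),np.nanmedian(P,0).round(4),np.nanmin(P,0).round(4),np.nanmax(P,0).round(4))
E
```

```text
time: 9.8
tcp_pos: [0.4556, -0.0291, 0.2173]
orientation: [-0.001, 0.748, -0.664, 0.0]
contact_force: [0.1, 0.8, -0.3]
opening: 0.03
t 9.8 tcp [ 0.4556 -0.0291  0.2173] jaw deg -173.2 z [ 0.002  0.001 -1.   ] F [ 0.1  0.8 -0.3] open 0.03 q [ 0.29  0.11 -0.41 -0.   -1.06 -0.18]
yel 1897 183.48813916710597 33.931997891407484 [ 0.5355 -0.124   0.1614] [ 0.529 -0.143  0.116] [ 0.5616 -0.1065  0.1648]
blk 2293 315.28565198430005 196.4635848233755 [ 0.4576 -0.034   0.1183] [ 0.4455 -0.0738  0.1121] [0.4694 0.0113 0.1215]
```

View pics/w3.png

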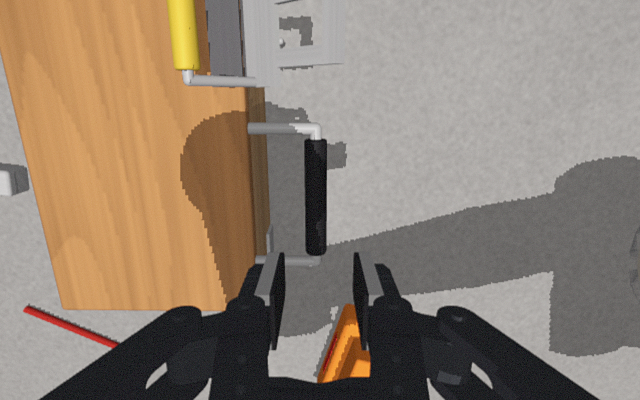

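The hasp stands up, with the yellow pull at (184,34) over the lid at z of about 0.16. The handle at (316,197) is centred at (0.4575,-0.031), and the orange object below is clear of it. I descend, grip and lift.

```bash
python3 -m crank '[[0.002,-0.002,-0.03,0,0,0,-0.3],[0,0,-0.03,0,0,0,-0.3],[0,0,-0.03,0,0,0,-0.3],[0,0,-0.026,0,0,0,-0.3],[0,0,-0.01,0,0,0,-0.3],[0,0,0,0,0,0,-1],[0,0,0,0,0,0,-1],[0,0,0,0,0,0,-1],[0,0,0,0,0,0,-1]]' 40
python3 - <<'E'
from h import *
tool()
t=np.linspace(0,1.62,21); p=np.c_[200*np.cos(t)-7*np.sin(t),200*np.sin(t)+7*np.cos(t)]; dp=np.diff(p,axis=0)
for f,u in dp: print([float(round(-.993*f/1000,4)),float(round(-.12*f/1000,4)),float(round(u/1000,4))])
E
```

```text
time: 10.75
tcp_pos: [0.4587, -0.0323, 0.0916]
orientation: [-0.001, 0.747, -0.665, 0.001]
contact_force: [4.5, -4.7, -7.0]
opening: 0.0146
t 10.75 tcp [ 0.4587 -0.0323  0.0916] jaw deg -173.3 z [ 0.003 -0.    -1.   ] F [ 4.5 -4.7 -7. ] open 0.0146 q [ 0.29  0.27 -0.58  0.   -0.72 -0.17]
[0.0012, 0.0001, 0.0162]
[0.0025, 0.0003, 0.016]
[0.0038, 0.0005, 0.0158]
[0.005, 0.0006, 0.0154]
[0.0063, 0.0008, 0.0149]
[0.0074, 0.0009, 0.0144]
[0.0086, 0.001, 0.0137]
[0.0096, 0.0012, 0.013]
[0.0107, 0.0013, 0.0121]
[0.0116, 0.0014, 0.0112]
[0.0125, 0.0015, 0.0103]
[0.0132, 0.0016, 0.0092]
[0.0139, 0.0017, 0.0081]
[0.0145, 0.0018, 0.0069]
[0.0151, 0.0018, 0.0057]
[0.0155, 0.0019, 0.0045]
[0.0158, 0.0019, 0.0032]
[0.016, 0.0019, 0.0019]
[0.0161, 0.0019, 0.0006]
[0.0161, 0.0019, -0.0007]
```

```bash
python3 -m crank '[[0.0012,0.0001,0.0162,0,0,0,-1],[0.0025,0.0003,0.016,0,0,0,-1],[0.0038,0.0005,0.0158,0,0,0,-1],[0.005,0.0006,0.0154,0,0,0,-1],[0.0063,0.0008,0.0149,0,0,0,-1],[0.0074,0.0009,0.0144,0,0,0,-1],[0.0086,0.001,0.0137,0,0,0,-1],[0.0096,0.0012,0.013,0,0,0,-1],[0.0107,0.0013,0.0121,0,0,0,-1],[0.0116,0.0014,0.0112,0,0,0,-1]]'
python3 -m crank '[[0.0125,0.0015,0.0103,0,0,0,-1],[0.0132,0.0016,0.0092,0,0,0,-1],[0.0139,0.0017,0.0081,0,0,0,-1],[0.0145,0.0018,0.0069,0,0,0,-1],[0.0151,0.0018,0.0057,0,0,0,-1],[0.0155,0.0019,0.0045,0,0,0,-1],[0.0158,0.0019,0.0032,0,0,0,-1],[0.016,0.0019,0.0019,0,0,0,-1],[0.0161,0.0019,0.0006,0,0,0,-1],[0.0161,0.0019,-0.0007,0,0,0,-1],[0,0,0,0,0,0,-1]]'
```

```text
time: 11.75
tcp_pos: [0.5269, -0.0241, 0.232]
orientation: [-0.002, 0.747, -0.665, 0.002]
contact_force: [14.9, -7.9, -25.1]
opening: 0.0146
time: 12.85
tcp_pos: [0.6728, -0.0067, 0.2802]
orientation: [0.002, 0.747, -0.665, -0.002]
contact_force: [3.0, -5.4, -14.2]
opening: 0.0144
```

```bash
python3 -m crank '[[0,0,0,0,0,0,-0.3],[0,0,0,0,0,0,-0.3],[0,0,0,0,0,0,-0.3],[0,0,0,0,0,0,-0.3],[0,0,0.02,0,0,0,-0.3],[0,0,0.025,0,0,0,-0.3],[0,0,0.025,0,0,0,-0.3],[-0.02,0.03,0,0,0,0,0],[-0.02,0.03,0,0,0,0,1]]'
python3 -m crank '[[-0.0182,0.029,-0.014,0,0,0.5,1],[-0.0182,0.029,-0.014,0,0,0.5,1],[-0.0182,0.029,-0.014,0,0,0.5,1],[-0.0182,0.029,-0.014,0,0,0.5,1],[-0.0182,0.029,-0.014,0,0,0.5,1],[-0.0182,0.029,-0.014,0,0,0.5,1],[-0.0182,0.029,-0.014,0,0,0.5,1],[-0.0182,0.029,-0.014,0,0,0.5,1],[-0.0182,0.029,-0.014,0,0,0.5,1],[-0.0182,0.029,-0.014,0,0,0.5,1],[0,0,0,0,0,0,1],[0,0,0,0,0,0,1]]'
python3 - <<'E'
from h import *
tool(); im,d,c=snap('wrist','w4.png'); W=pts(d,c)
k=(W[...,2]>0.062)&(W[...,2]<0.085)&(W[...,1]>0.25); k=cv2.morphologyEx(k.astype(np.uint8),cv2.MORPH_OPEN,np.ones((5,5)))>0; P=W[k]; print(len(P),P.mean(0),cv2.minAreaRect((P[:,:2]*1000).astype(np.float32)))
a,d,c=snap('top','top2.png'); W=pts(d,c); np.save('top2.npy',W)
cv2.imwrite('pics/v.png',np.hstack([cv2.resize(im,(400,250)),cv2.resize(a[150:250,310:470],(400,250))]))
E
```

```text
time: 13.75
tcp_pos: [0.6329, 0.0544, 0.3546]
orientation: [-0.001, 0.747, -0.665, 0.001]
contact_force: [0.8, 1.3, -0.4]
opening: 0.0559
time: 14.95
tcp_pos: [0.4506, 0.3448, 0.2137]
orientation: [-0.0, 0.776, -0.631, 0.0]
contact_force: [-0.0, -0.3, 0.0]
opening: 0.0856
t 14.95 tcp [0.4506 0.3448 0.2137] jaw deg -168.2 z [ 0.001  0.    -1.   ] F [-0.  -0.3  0. ] open 0.0856 q [ 0.94  0.3  -0.16  0.   -1.11 -0.73]
11910 [0.40847609 0.34514405 0.0734369 ] ((492.6988830566406, 433.8994445800781), (300.1006774902344, 448.8892822265625), 87.87487030029297)
```

View pics/v.png

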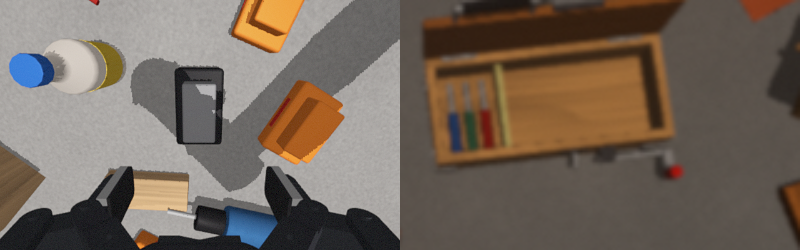

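The wrist half shows the pack at (200,105) in clear space, with the glue bottle well to the left. The top half shows the lid standing open, the large compartment empty at (585,100), the chisels at left and the knob at (676,172), drawn. Now I compute the pack and bay positions.

```bash
python3 - <<'E'
from h import *
tool(); im,d,c=snap('wrist'); W=pts(d,c)
k=(W[...,2]>0.062)&(W[...,2]<0.085)&(abs(W[...,1]-.342)<.07)&(abs(W[...,0]-.451)<.05); k=cv2.morphologyEx(k.astype(np.uint8),cv2.MORPH_OPEN,np.ones((5,5)))>0; P=W[k]; print(len(P),P.mean(0).round(4),cv2.minAreaRect((P[:,:2]*1000).astype(np.float32)))
T=np.load('top2.npy'); yaw=np.radians(6.9); ex=np.array([np.cos(yaw),np.sin(yaw)]); ey=np.array([-ex[1],ex[0]])
C=np.array([.457,-.031])+.125*ex  # on chest centre line in x
q=(T[...,:2]-C); X=q@ex; Y=q@ey; Z=T[...,2]
fl=(Z>-.005)&(Z<.03)&(abs(X)<.06)&(Y<.05)&(Y>-.30)
fl=cv2.morphologyEx(fl.astype(np.uint8),cv2.MORPH_OPEN,np.ones((3,3)))>0
print('floor X',np.percentile(X[fl],[1,99]).round(3),'Y',np.percentile(Y[fl],[1,99]).round(3),'z',np.median(Z[fl]))
rim=(Z>.085)&(Z<.115)&(abs(X)<.09)&(Y<.15)&(Y>-.32)
print('rim X',np.percentile(X[rim],[1,99]).round(3),'Y',np.percentile(Y[rim],[.5,99.5]).round(3))
r=(abs(X)<.03)&(Z>.08)&(Z<.115); print('rim ys hist',np.histogram(Y[r],bins=np.arange(-.28,.14,.01)))
lid=(Z>.13)&(X>.03)&(X<.2)&(abs(Y+.07)<.2); print('lid X by z',[(z,np.percentile(X[lid&(abs(Z-z)<.01)],[5,50,95]).round(3)) for z in (.15,.2,.25,.3) if (lid&(abs(Z-z)<.01)).any()])
for b in (C,): print(b)
import pickle
E
```

```text
t 15.05 tcp [0.4515 0.344  0.2142] jaw deg -168.3 z [ 0.001  0.001 -1.   ] F [-0.3 -0.8  0.1] open 0.0854 q [ 0.94  0.3  -0.16  0.   -1.11 -0.73]
5083 [0.452  0.3377 0.0738] ((451.43975830078125, 340.0669250488281), (44.05356979370117, 79.52626037597656), 11.700773239135742)
floor X [-0.05   0.059] Y [-0.294  0.044] z 0.011385346711425326
rim X [-0.074  0.077] Y [-0.248  0.092]
rim ys hist (array([ 0,  0,  0, 36, 44,  0,  0,  0,  0,  0,  0,  0,  0,  0,  0,  0,  0,
        0,  0,  0,  0,  0,  0,  0,  0,  0,  0,  0,  0,  0,  0,  0,  0,  0,
        0,  0, 46, 13,  0,  0,  0]), array([-2.80000000e-01, -2.70000000e-01, -2.60000000e-01, -2.50000000e-01,
       -2.40000000e-01, -2.30000000e-01, -2.20000000e-01, -2.10000000e-01,
       -2.00000000e-01, -1.90000000e-01, -1.80000000e-01, -1.70000000e-01,
       -1.60000000e-01, -1.50000000e-01, -1.40000000e-01, -1.30000000e-01,
       -1.20000000e-01, -1.10000000e-01, -1.00000000e-01, -9.00000000e-02,
       -8.00000000e-02, -7.00000000e-02, -6.00000000e-02, -5.00000000e-02,
       -4.00000000e-02, -3.00000000e-02, -2.00000000e-02, -1.00000000e-02,
        2.22044605e-16,  1.00000000e-02,  2.00000000e-02,  3.00000000e-02,
        4.00000000e-02,  5.00000000e-02,  6.00000000e-02,  7.00000000e-02,
        8.00000000e-02,  9.00000000e-02,  1.00000000e-01,  1.10000000e-01,
        1.20000000e-01,  1.30000000e-01]))
lid X by z [(0.15, array([0.077, 0.078, 0.079])), (0.2, array([0.079, 0.08 , 0.082])), (0.25, array([0.082, 0.087, 0.096])), (0.3, array([0.084, 0.093, 0.138]))]
[ 0.58109467 -0.0159829 ]
```

```bash
python3 -m crank '[[0,-0.003,-0.03,0,0,0,1],[0,0,-0.03,0,0,0,1],[0,0,-0.03,0,0,0,1],[0,0,-0.03,0,0,0,1],[0,0,-0.03,0,0,0,1],[0,0,-0.014,0,0,0,1],[0,0,-0.005,0,0,0,1],[0,0,0,0,0,0,-1],[0,0,0,0,0,0,-1],[0,0,0,0,0,0,-1],[0,0,0,0,0,0,-1]]' 50
python3 -m crank '[[0,0,0.005,0,0,0,-1],[0,0,0.03,0,0,0,-1],[0,0,0.04,0,0,0,-1],[0,0,0.045,0,0,0,-1],[0,0,0.045,0,0,0,-1],[0,0,0.025,0,0,0,-1],[0,0,0,0,0,0,-1]]'
```

```text
time: 16.2
tcp_pos: [0.452, 0.342, 0.0457]
orientation: [-0.002, 0.776, -0.631, 0.0]
contact_force: [1.3, 0.1, 3.2]
opening: 0.0435
time: 16.9
tcp_pos: [0.4518, 0.3423, 0.2379]
orientation: [-0.004, 0.775, -0.631, -0.0]
contact_force: [0.4, 0.9, -4.9]
opening: 0.043
```

Gripped at 43 mm and lifted (4.9 N is the pack's weight). I carry it over the bay.

```bash
python3 -m crank '[[0.007,-0.02,0,0,0,-0.4,-1],[0.0114,-0.04,0,0,0,-0.4,-1],[0.0114,-0.04,0,0,0,-0.4,-1],[0.0114,-0.04,0,0,0,-0.4,-1],[0.0114,-0.04,0,0,0,-0.4,-1],[0.0114,-0.04,0,0,0,-0.4,-1],[0.0114,-0.04,0,0,0,-0.4,-1],[0.0114,-0.04,0,0,0,-0.4,-1],[0.0114,-0.04,0,0,0,-0.4,-1],[0.0114,-0.04,0,0,0,-0.4,-1],[0.0114,-0.04,0,0,0,-0.4,-1],[0.0114,-0.04,0,0,0,-0.4,-1]]'
python3 -m crank '[[0.0076,-0.0265,0,0,0,0,-1],[0,0,0,0,0,0,-1],[0,0,0,0,0,0,-1]]'
python3 - <<'E'
from h import *
tool(); a,d,c=snap('top','top3.png'); b,_,_=snap('scene','sc3.png'); W=pts(d,c)
w,_,_=snap('wrist')
cv2.imwrite('pics/v3.png',np.hstack([cv2.resize(a[140:240,310:470],(400,250)),cv2.resize(w,(400,250))]))
E
```

```text
time: 18.1
tcp_pos: [0.5816, -0.12, 0.2302]
orientation: [0.002, 0.748, -0.664, -0.003]
contact_force: [1.5, 0.8, -4.5]
opening: 0.0431
time: 18.4
tcp_pos: [0.5892, -0.1455, 0.2303]
orientation: [0.002, 0.748, -0.664, -0.003]
contact_force: [-0.3, 0.5, -5.4]
opening: 0.0433
t 18.4 tcp [ 0.5892 -0.1455  0.2303] jaw deg -173.2 z [-0.007  0.002 -1.   ] F [-0.3  0.5 -5.4] open 0.0433 q [ 0.02  0.36 -0.03 -0.   -1.19  0.1 ]
```

View pics/v3.png

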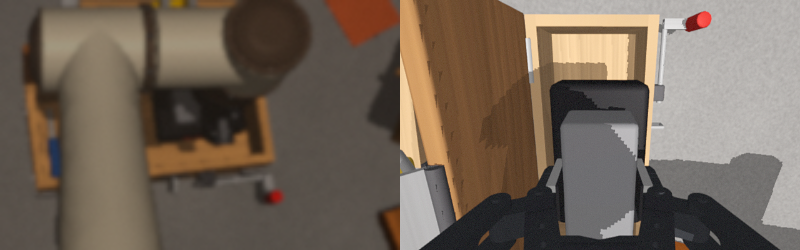

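The top half shows the arm over the bay. The wrist half shows the pack at (600,150) over the compartment, with clear margins to both walls and to the lid. I lower it.

```bash
python3 -m crank '[[0,0,-0.02,0,0,0,-1],[0,0,-0.03,0,0,0,-1],[0,0,-0.03,0,0,0,-1],[0,0,-0.03,0,0,0,-1],[0,0,-0.02,0,0,0,-1],[0,0,-0.015,0,0,0,-1],[0,0,-0.01,0,0,0,-1],[0,0,-0.005,0,0,0,-1],[0,0,-0.003,0,0,0,-1],[0,0,0,0,0,0,-1]]'
python3 - <<'E'
from h import *
tool()
E
```

```text
time: 19.55
tcp_pos: [0.5913, -0.1451, 0.0715]
orientation: [-0.0, 0.748, -0.663, 0.0]
contact_force: [-0.2, 0.2, -4.8]
opening: 0.0431
t 19.55 tcp [ 0.5913 -0.1451  0.0715] jaw deg -173.1 z [ 0.001 -0.    -1.   ] F [-0.2  0.2 -4.8] open 0.0431 q [ 0.02  0.51 -0.23  0.   -0.83  0.1 ]
```

```bash
python3 -m crank '[[0,0,-0.004,0,0,0,-1],[0,0,-0.004,0,0,0,-1],[0,0,-0.003,0,0,0,-1],[0,0,-0.001,0,0,0,-1],[0,0,0,0,0,0,-1],[0,0,0,0,0,0,-1]]'; python3 -m crank '[[0,0,-0.001,0,0,0,-1],[0,0,0,0,0,0,-1]]'
```

```text
time: 20.15
tcp_pos: [0.5911, -0.1454, 0.0592]
orientation: [-0.0, 0.748, -0.663, 0.0]
contact_force: [-0.4, -0.2, -4.8]
opening: 0.0431
time: 20.35
tcp_pos: [0.591, -0.1453, 0.0581]
orientation: [-0.0, 0.748, -0.663, -0.0]
contact_force: [0.5, -0.6, -4.9]
opening: 0.0435
```

```bash
python3 -m crank '[[0,0,-0.001,0,0,0,-1],[0,0,0,0,0,0,-1]]'; python3 -m crank '[[0,0,-0.001,0,0,0,-1],[0,0,0,0,0,0,-1]]'
```

```text
time: 20.55
tcp_pos: [0.5911, -0.1455, 0.0577]
orientation: [-0.0, 0.748, -0.663, 0.0]
contact_force: [-2.0, 0.3, -1.5]
opening: 0.0431
time: 20.75
tcp_pos: [0.5911, -0.1455, 0.0577]
orientation: [-0.0, 0.748, -0.663, 0.0]
contact_force: [-3.7, 0.9, 4.8]
opening: 0.043
```

Contact at z = 0.0577 (expected 0.0577), with the pack's weight taken by the floor. I release partway and withdraw straight up.

```bash
python3 -m crank '[[0,0,0.001,0,0,0,0.35],[0,0,0,0,0,0,0.35],[0,0,0,0,0,0,0.35],[0,0,0,0,0,0,0.35],[0,0,0.01,0,0,0,0.35],[0,0,0.03,0,0,0,0.35],[0,0,0.04,0,0,0,0.35],[0,0,0.04,0,0,0,0.35],[0,0,0.04,0,0,0,0.35],[0,0,0.04,0,0,0,0.35]]'
python3 -m crank '[[-0.02,0.02,0.01,0,0,0,0.35],[-0.02,0.03,0.01,0,0,0,0.35],[-0.02,0.04,0.01,0,0,0,0.35],[-0.02,0.04,0.01,0,0,0,0.35],[-0.02,0.04,0,0,0,0,0.35],[-0.02,0.04,0,0,0,0,0.35],[-0.02,0.04,0,0,0,0,0.35],[-0.02,0.04,0,0,0,0,0.35],[-0.02,0.04,0,0,0,0,0.35],[0,0.04,0,0,0,0,0.35],[0,0,0,0,0,0,0.35],[0,0,0,0,0,0,0.35]]'
python3 - <<'E'
from h import *
tool(); a,d,c=snap('top','top4.png'); b,ds,cs=snap('scene','sc4.png'); W=pts(d,c)
yaw=np.radians(6.9); ex=np.array([np.cos(yaw),np.sin(yaw)]); ey=np.array([-ex[1],ex[0]])
q=W[...,:2]-np.array([.5811,-.016]); X=q@ex; Y=q@ey; Z=W[...,2]
k=(abs(X)<.055)&(Y<-.03)&(Y>-.23)&(Z>.06)&(Z<.1); P=np.c_[X[k],Y[k]]; print('grip in chest',len(P),np.percentile(Z[k],[5,50,95]).round(4),cv2.minAreaRect((P*1000).astype(np.float32)))
S=pts(ds,cs); q=S[...,:2]-np.array([.5811,-.016]); X=q@ex; Y=q@ey; Z=S[...,2]
for n,WW in (('top',W),('scene',S)):
    q=WW[...,:2]-np.array([.5811,-.016]); X=q@ex; Y=q@ey; Z=WW[...,2]
    print(n,'lid',[(z,np.nanmedian(X[(abs(Z-z)<.008)&(X>.03)&(X<.2)&(abs(Y+.07)<.17)]).round(3)) for z in (.13,.16,.19,.22,.25)])
cv2.imwrite('pics/v4.png',np.hstack([cv2.resize(a[120:260,230:430],(400,280)),cv2.resize(b[130:310,210:390],(280,280))]))
E
```

```text
time: 21.75
tcp_pos: [0.5907, -0.1454, 0.2598]
orientation: [-0.0, 0.748, -0.663, 0.001]
contact_force: [0.6, -0.2, 0.3]
opening: 0.0577
time: 22.95
tcp_pos: [0.4107, 0.2253, 0.2975]
orientation: [-0.0, 0.749, -0.663, 0.0]
contact_force: [0.2, -0.9, -0.1]
opening: 0.0579
t 22.95 tcp [0.4107 0.2253 0.2975] jaw deg -173.0 z [ 0.  0. -1.] F [ 0.2 -0.9 -0.1] open 0.0579 q [ 0.85  0.07 -0.24  0.   -1.26 -0.73]
grip in chest 293 [0.0696 0.0833 0.0887] ((-6.240079879760742, -128.66213989257812), (45.15888214111328, 81.15512084960938), 0.4199739992618561)
top lid [(0.13, np.float64(0.077)), (0.16, np.float64(0.079)), (0.19, np.float64(0.08)), (0.22, np.float64(0.081)), (0.25, np.float64(0.087))]
scene lid [(0.13, np.float64(0.092)), (0.16, np.float64(0.093)), (0.19, np.float64(0.094)), (0.22, np.float64(0.096)), (0.25, np.float64(0.093))]
```

View pics/v4.png

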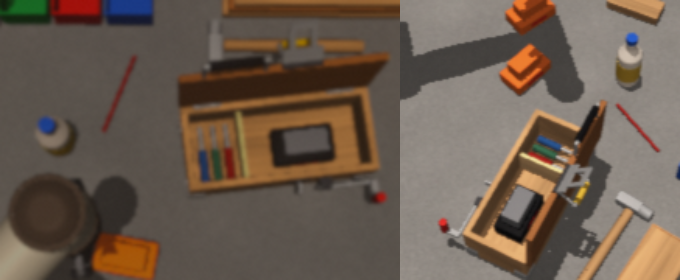

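Both views agree. The pack stands upright in the large bay (grip top at z = 0.083, expected 0.084). The lid is upright, the hasp is swung up behind it and the knob is still drawn. The glue bottle and hammer look undisturbed. I hand in.

```bash
python3 -c "
from rig import *
print(hand_in())"
```

```text
the job is handed in; nothing more can be done
None
```

The battery pack is upright on the floor of the large compartment and released. The bolt is left drawn, the hasp swung up and the lid standing open. I handed in at about 23 s of robot time, within the 67 s limit; no verdict was reported.

- **Bolt:** I drew it about 55 mm until it met its stop; the push there was 21 N.
- **Hasp:** I swung it through an arc planned for 2.25 rad, just short of its stop. I did not read its angle directly, but the pull was then seen standing over the lid at about 0.16 m.
- **Lid:** I raised it by the handle to about 1.6 rad; the last pictures showed it still standing, leaning back slightly.
- **Pack:** I set it down gently at the measured floor height. Its grip top stands at 0.083 m (0.084 m expected), about 6 mm forward of the compartment's middle, square to the chest and clear of the walls.
- **Forces:** The highest reading I saw was about 30 N, part-way through lifting the lid.
- **Other objects:** In the last pictures the glue bottle and hammer look undisturbed. I did not measure them or the wood blocks again afterwards, and the arm's path did not go near them.

No check failed. The two cameras placed the lid about 15 mm apart, which fits them seeing its opposite faces.

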